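Ease the spring clip off the mixer spindle

TASK

The mixer's platform is off for cleaning and the yellow spring clip still sits on its spindle. Take the orange forked wedge by its black handle, slide it under the clip (its round back is the side to enter by) to spread it and ease it up off the spindle, then carry the clip away on the wedge and set both down in the steel tray. Keep the fingers off the clip.

Things in the scene. Friction and masses are not known exactly. Their poses are not given: they have to be found in the camera images.
- wedge_grip (a point): Middle of the black handle (30 mm along x, 24 across y, heights 34-84 mm) of the loose orange wedge, 64 mm above its flat underside; stands handle up, x along its two tines. From the handle along x: tine tips +142 mm (4 mm thick), ramp up to a level deck 34 mm high from +62 back, rear end -28. 74 mm wide, 180 g. Slot between tines 28 mm wide, from the tips back to +40. Deck rails 5 mm high
- clip: Yellow sprung-jaw clip, 38 x 52 mm, 4 mm thick (10 at its round back), 40 g. Origin on its underside, on the spindle's axis; x from the round back (edge at -24 mm) to the jaws' front (+14); z up. Its underside is 14 mm over the mixer's top. The back stops it from sliding off towards +x: it comes off upwards, jaws opening over the head (about 6 N of push on the wedge), and rides on the deck
- mixer: Grey fixed mixer base, flat top 200 (x) x 150 mm, 60 mm above the table; origin under its centre. At its centre a hub 14 mm wide, 14 high, then the spindle: 8 mm neck, wider 12 mm head, tip 40 mm over the top. The wedge passes its tines either side of the hub, on or up to 5 mm over the top; its handle's middle 48-56 mm short of the spindle's axis has the clip level on the deck (hub meets slot end at 47); then lift
- tray: Shallow steel tray, fixed, 240 mm (x) by 160 mm (y) outside, walls 4 mm thick, rim 14 mm high, floor 4 mm thick. Origin at the centre of its underside on the table, z up.
Mind the look-alikes: they are no part of the job. Of the things like the clip, leave any that is blue or red; of the rest the smaller one is meant.

How it is judged:
By the outcome, as a careful person would: the job done as asked, in the order asked, and still so for the second after the job is handed in, with the robot touching nothing.
It also fails if it takes over 64 s, if anything falls off the work surface, if the arm or the gripper's body presses on something with over 40 N, if the wrist force passes 120 N, or if a joint passes its speed limit or range.

ROBOT

A 6-joint arm with a two-finger parallel gripper is mounted at the origin on the work surface. World frame = base frame: x ahead of the robot, y to its left, z up, the work surface at z = 0. Lengths are in mm, angles in rad, forces in N, time in s.
With the tool pointing down it reaches from about 325 to 850 mm from the base axis. Payload 15.5 kg.
Tool frame: the origin (TCP) lies at the very end of the fingers, on their centre line; the grasp point (between the pads) lies 19 mm behind it; z points along the fingers, y is the line along which they close (so a half turn about z gives the same grasp; the last joint's range is limited). The gripper opens to 91 mm and grips with 3 to 60 N. Pads are 32 mm wide; open, the fingers measure 118 mm over their backs; the gripper's body (76 mm by 178 mm) begins 60 mm behind the grasp point.
Start: joints at [1.165, 0.494, 1.345, -0, 1.302, -0.096], TCP at [190.538, 595.249, 213.915] pointing down, gripper open.
Joint ranges: [-2.91, 2.91], [-0.82, 2.16], [0.22, 2.67], [-1.22, 4.37], [0.12, 2.79], [-3.08, 3.08]. Speed limits (rad/s): [1.89, 1.89, 2.57, 3.01, 3.01, 3.01].

INTERFACE

Orientations are given as a 3x3 rotation matrix whose columns are the frame's x, y, z axes.
In Python, from rig import ctrl gives the robot as it stands.
- The arm moves only by the tool carry_out, never from a script. Its argument "targets" is a list of rows, each an object with "translation": the shift along the tool's x, y, z in m, a list of three; "angular": the turn, a rotation vector about the tool's x, y, z in degrees, a list of three; "grip": the finger opening in m, from 0 to 0.0912. A call has 1 to 8 rows; each row is the pose to reach, as a shift and turn from the pose commanded when the call began, along the tool's axes at that moment; what a row does not reach only later rows make up. A row lasts 1/12 s, in which the tool goes at most 41.7 mm and 7.16 degrees, less where a joint would pass 70% of its speed; a pose out of reach is approached as far as the arm can. A call with a gripper value outside its range is refused whole. The fingers move at their own pace and stop on an object; "grip_force" is the grip in N (left out, the last holds). Time passes only in rows, so rows that repeat a pose let the fingers close. It gives the time, the measured TCP pose, the force, the opening and the grip force at its end, in the units of the state.
- ctrl.sense(): the state, without advancing time (a new reading comes with each control period).
- ctrl.get_image(name): name is "side" or "top" or "wrist"; returns a dict with "color" (480x640x3 uint8, blue, green, red), "fov_y" (degrees; the focal length in pixels is half the picture's height over the tangent of half this angle, whatever the lens; pixels are square), "cx", "cy" (the principal point, pixels), "rvec" (rotation vector, rad) and "tvec" (3), from world to camera coordinates, as OpenCV has them; the wrist camera has in their place "mount" (4x4, takes a point from camera to tool coordinates, whose origin is the TCP and whose axes are the flange's). Camera axes: x right, y down, z forward; pixel columns grow to the right and rows downward; lengths in mm; the calibration is good to about 2 mm. A picture is of the moment at which its call begins: read the wrist's pose just before it. There is no depth.
- ctrl.close_job(): hands the job in; it is judged then, once.
The state is a dict: "time_s": time; "joint_pos": joint angles; "qd": joint speeds; "tau": joint torques, N m; "ee_pos": TCP position; "eef_rot": TCP orientation; "wrist_force": force on the tool from outside, world axes, zero at the start; "wrist_torque": the same for the moment, N m; "finger_gap": finger opening in mm; "grip_force": force on a finger pad.
Only numpy, scipy, OpenCV 4.12 (cv2) and the standard library are available. Lean on these libraries where they do the work, as an engineer would, in place of code of your own. Each camera call takes 0.05 s, during which the arm holds its last target. There are 200 camera calls.

## Working session

There is one attempt and no reset: what is moved stays moved. The work goes in short steps, Python scripts to look and compute and a tool call to move; the robot and the scene stay as the last step left them, time stands still between calls to the robot, and variables do not carry over. Pictures are saved under pics/ and viewed, at most 10 in all, crops included, and the job is handed in when it is done.

Besides the shell and the picture viewer there is one more tool, called after "Emit:" as name([rows], argument=value, ...), one row to a line, values as JSON. carry_out: Moves the arm, as the interface text tells. Its arguments: {"type":"object","properties":{"targets":{"type":"array"},"grip_force":{"type":"number"}},"required":["targets"]}

```bash
mkdir -p pics; ls
python3 - <<'E'
from rig import ctrl
import cv2,pickle
s=ctrl.sense();print(s)
d={}
for n in("top","side"):
    im=ctrl.get_image(n);d[n]=im;cv2.imwrite(f"pics/{n}0.png",im["color"]);print(n,{k:v for k,v in im.items() if k!="color"})
pickle.dump(d,open("im0.pkl","wb"))
E
```

```text
pics
{'time_s': 0.0, 'joint_pos': array([ 1.16550353e+00,  4.94181631e-01,  1.34611746e+00, -2.35720375e-06,
        1.30253250e+00, -9.55158653e-02]), 'qd': array([-0.00079993, -0.00075159, -0.00084969,  0.00054011,  0.00087521,
        0.00103891]), 'tau': array([ 2.02189600e-03, -8.78849888e+01, -3.81837416e+01,  7.08058407e-02,
        5.37169946e-02, -9.88766078e-05]), 'ee_pos': array([190.38366973, 594.89357789, 213.3438781 ]), 'eef_rot': array([[-9.52401757e-01,  3.04845300e-01, -4.86408751e-04],
       [ 3.04845666e-01,  9.52401082e-01, -1.13946245e-03],
       [ 1.15896449e-04, -1.23350564e-03, -9.99999233e-01]]), 'wrist_force': array([-0.42454905, -0.91408488,  0.00666819]), 'wrist_torque': array([ 0.00084308, -0.03856578, -0.00446672]), 'grip_force': 0.0, 'finger_gap': 90.99343123618574}
top {'fov_y': 47.913347071350415, 'cx': 318.38375080150695, 'cy': 249.09624646740488, 'rvec': array([ 2.16830347, -2.19998882,  0.06959644]), 'tvec': array([  -6.62064473,  553.49819187, 1057.39949704])}
side {'fov_y': 55.56061873689122, 'cx': 323.10173142237755, 'cy': 233.6669313491459, 'rvec': array([ 1.96929923, -0.76331144,  0.41894883]), 'tvec': array([-437.2229158 ,  230.91362699,  783.97164648])}
```

View pics/top0.png

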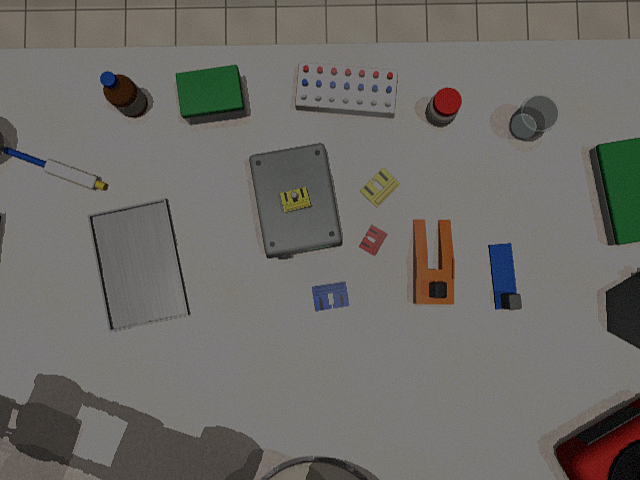

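View pics/side0.png

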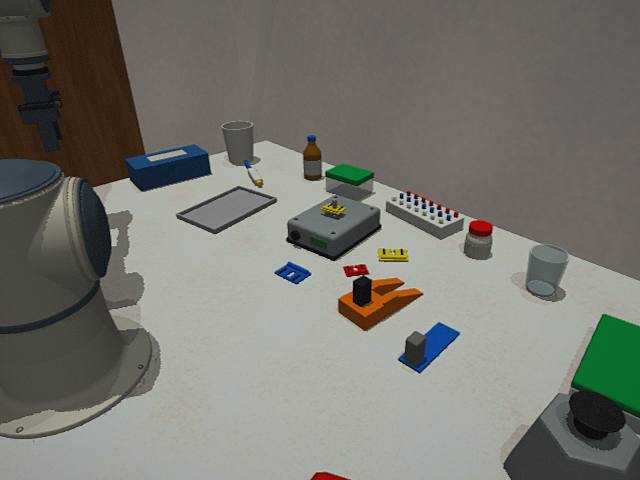

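Top view: the candidates for the clip are yellow on the spindle (295,200), yellow on the table (380,187), blue (330,296) and red (373,240). For the wedge, they are the orange fork (435,265) and the blue wedge with a grey handle (503,275). I choose the yellow clip on the spindle and the orange fork with the black handle, and I'll check both in one close crop.

```bash
cat > h.py <<'E'
import numpy as np,cv2
def cam(im):
    f=240/np.tan(np.radians(im["fov_y"]/2));K=np.array([[f,0,im["cx"]],[0,f,im["cy"]],[0,0,1]])
    R=cv2.Rodrigues(np.array(im["rvec"]))[0];t=np.array(im["tvec"]).reshape(3)
    return K,R,t
def wcam(im,s):
    f=240/np.tan(np.radians(im["fov_y"]/2));K=np.array([[f,0,im["cx"]],[0,f,im["cy"]],[0,0,1]])
    T=np.eye(4);T[:3,:3]=s["eef_rot"];T[:3,3]=s["ee_pos"];W=np.linalg.inv(T@np.array(im["mount"]))
    return K,W[:3,:3],W[:3,3]
def onz(c,px,z):
    K,R,t=c;px=np.atleast_2d(np.array(px,float));d=np.c_[px,np.ones(len(px))]@np.linalg.inv(K).T@R;o=-R.T@t
    return o+d*((z-o[2])/d[:,2])[:,None]
def proj(c,P):
    K,R,t=c;q=(np.atleast_2d(P)@R.T+t)@K.T;return q[:,:2]/q[:,2:]
def big(mask):
    cs=cv2.findContours(mask.astype(np.uint8),cv2.RETR_EXTERNAL,cv2.CHAIN_APPROX_NONE)[0]
    return sorted(cs,key=cv2.contourArea,reverse=True)
E
python3 - <<'E'
import pickle;from h import *
d=pickle.load(open("im0.pkl","rb"))
a=cv2.resize(d["top"]["color"][135:265,235:415],None,fx=4.4,fy=4.4,interpolation=2)[:, :800]
b=cv2.resize(d["side"]["color"][190:265,280:420],None,fx=4.4,fy=4.4,interpolation=2)
cv2.imwrite("pics/c1.png",cv2.convertScaleAbs(cv2.resize(a,(700,500)),alpha=1.7))
T=cam(d["top"]);hsv=cv2.cvtColor(d["top"]["color"],cv2.COLOR_BGR2HSV);H,S,V=cv2.split(hsv)
def rect(c,z):
    P=onz(T,c.reshape(-1,2),z)[:,:2].astype(np.float32);r=cv2.minAreaRect(P);return np.round(r[0],1),np.round(r[1],1),round(r[2],1)
for n,m,zs in (("yellow",(H>22)&(H<35)&(S>120)&(V>60),(80,4)),("orange",(H>5)&(H<20)&(S>150)&(V>60),(0,34))):
    for c in big(m)[:3]:
        x=c.reshape(-1,2);print(n,cv2.contourArea(c),x.min(0),x.max(0),[rect(c,z) for z in zs])
# black handle
m=(V<50);m[:210]=0;m[310:]=0;m[:,:415]=0;m[:,460:]=0
c=big(m)[0];print("handle",c.reshape(-1,2).min(0),c.reshape(-1,2).max(0),rect(c,84))
# screws on the mixer corners approx, tray by corners from picture
print("spindle tip",onz(T,[[294,197]],100))
print("mixer corners",onz(T,[[250,157],[323,144],[341,245],[268,256]],60).round())
print("tray",onz(T,[[91,215],[167,200],[189,314],[111,328]],14).round())
E
```

```text
yellow 403.5 [280 187] [310 211] [(array([645. ,  28.2]), array([37.5, 50.9]), 13.4), (array([657.4,  31.8]), array([40.3, 54.7]), 13.4)]
yellow 35.0 [ 95 180] [103 188] [(array([679. , 399.5]), array([16.6, 11.9]), 62.7), (array([693.9, 431. ]), array([17.8, 12.8]), 62.7)]
yellow 1.0 [397 182] [398 184] [(array([ 672.4, -166.5]), array([4. , 1.4]), 43.5), (array([ 686.9, -177.6]), array([4.3, 1.5]), 43.5)]
orange 2235.0 [414 220] [453 303] [(array([ 526.5, -248.1]), array([169.2,  77.5]), 0.1), (array([ 525.1, -241. ]), array([163.9,  75.1]), 0.1)]
orange 0.0 [579 478] [579 478] [(array([  96.2, -520.3]), array([0., 0.]), 0.0), (array([ 108.1, -504.7]), array([0., 0.]), 0.0)]
orange 0.0 [583 455] [583 455] [(array([ 140.2, -530.3]), array([0., 0.]), 0.0), (array([ 150.8, -514.4]), array([0., 0.]), 0.0)]
handle [429 281] [446 297] (array([ 471.1, -235.4]), array([31.6, 29.7]), 88.3)
spindle tip [[645.29752992  28.83886127 100.        ]]
mixer corners [[732. 115.  60.]
 [755. -27.  60.]
 [558. -58.  60.]
 [539.  82.  60.]]
tray [[629. 443.  14.]
 [657. 289.  14.]
 [428. 244.  14.]
 [403. 399.  14.]]
```

View pics/c1.png

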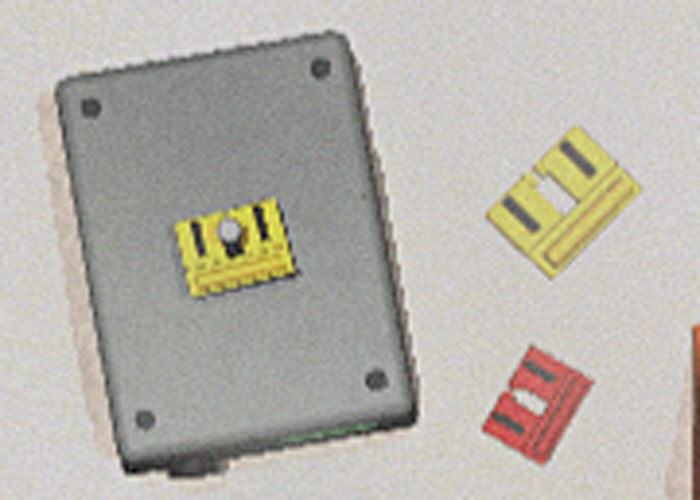

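Crop: the spindle clip at (237,247) is yellow and the smaller of the two yellows. Its thick back (bottom edge, 193–297, y≈285) faces the robot, -x, and its yaw is about +11°. The orange wedge's tines point along +x, so it enters from the right side. Moving over to the wedge.

Emit:
carry_out([
  {"translation":[-0.015,-0.009,-0.005],"angular":[0,0,-2],"grip":0.091},
  {"translation":[-0.045,-0.028,-0.01],"angular":[0,0,-5],"grip":0.091},
  {"translation":[-0.08,-0.05,-0.02],"angular":[0,0,-8],"grip":0.091},
  {"translation":[-0.115,-0.072,-0.03],"angular":[0,0,-11],"grip":0.091},
  {"translation":[-0.15,-0.094,-0.035],"angular":[0,0,-14],"grip":0.091},
  {"translation":[-0.185,-0.116,-0.04],"angular":[0,0,-16],"grip":0.091},
  {"translation":[-0.22,-0.138,-0.04],"angular":[0,0,-17],"grip":0.091},
  {"translation":[-0.25,-0.16,-0.04],"angular":[0,0,-17.75],"grip":0.091},
])

```text
time_s: 0.77
ee_pos: [381.2, 364.9, 254.1]
eef_rot: [[-1.0, -0.001, 0.001], [-0.001, 1.0, 0.0], [-0.001, 0.0, -1.0]]
wrist_force: [0.8, 0.6, 0.2]
finger_gap: 90.9
grip_force: 0.0
```

Emit:
carry_out([
  {"translation":[-0.006,-0.038,0],"angular":[0,0,0],"grip":0.091},
  {"translation":[-0.012,-0.076,0],"angular":[0,0,0],"grip":0.091},
  {"translation":[-0.018,-0.114,0],"angular":[0,0,0],"grip":0.091},
  {"translation":[-0.024,-0.152,0],"angular":[0,0,0],"grip":0.091},
  {"translation":[-0.03,-0.19,0],"angular":[0,0,0],"grip":0.091},
  {"translation":[-0.036,-0.228,0],"angular":[0,0,0],"grip":0.091},
  {"translation":[-0.042,-0.266,0],"angular":[0,0,0],"grip":0.091},
  {"translation":[-0.048,-0.304,0],"angular":[0,0,0],"grip":0.091},
])

```text
time_s: 1.43
ee_pos: [427.5, 60.9, 253.9]
eef_rot: [[-1.0, -0.0, -0.0], [-0.0, 1.0, 0.0], [0.0, 0.0, -1.0]]
wrist_force: [2.2, 0.3, 0.3]
finger_gap: 91.1
grip_force: 0.0
```

Emit:
carry_out([
  {"translation":[-0.006,-0.038,0],"angular":[0,0,0],"grip":0.091},
  {"translation":[-0.012,-0.076,0],"angular":[0,0,0],"grip":0.091},
  {"translation":[-0.018,-0.114,0],"angular":[0,0,0],"grip":0.091},
  {"translation":[-0.024,-0.152,0],"angular":[0,0,0],"grip":0.091},
  {"translation":[-0.03,-0.19,0],"angular":[0,0,0],"grip":0.091},
  {"translation":[-0.036,-0.228,0],"angular":[0,0,0],"grip":0.091},
  {"translation":[-0.038,-0.26,0],"angular":[0,0,0],"grip":0.091},
  {"translation":[-0.038,-0.28,0],"angular":[0,0,0],"grip":0.091},
])

```text
time_s: 2.1
ee_pos: [465.9, -220.6, 253.6]
eef_rot: [[-1.0, 0.002, -0.0], [0.002, 1.0, -0.0], [0.0, -0.0, -1.0]]
wrist_force: [-0.2, 0.5, -0.6]
finger_gap: 91.4
grip_force: 0.0
```

```bash
cat > wr.py <<'E'
import sys,pickle;from h import *;from rig import ctrl
s=ctrl.sense();im=ctrl.get_image("wrist");cv2.imwrite(f"pics/{sys.argv[1]}.png",cv2.convertScaleAbs(im["color"],alpha=1.4))
pickle.dump((s,im),open(sys.argv[1]+".pkl","wb"));print(s["ee_pos"],s["eef_rot"].round(4).tolist(),s["time_s"])
E
python3 wr.py w1; python3 -c "
import pickle;s,im=pickle.load(open('w1.pkl','rb'));print(im['mount'],im['fov_y'])"
```

```text
[ 465.91283855 -220.56636942  253.59940509] [[-1.0, 0.0016, -0.0001], [0.0016, 1.0, -0.0005], [0.0001, -0.0005, -1.0]] 2.1
[[-1.18899610e-04 -9.65767746e-01 -2.59408261e-01  7.39298820e+01]
 [ 9.99999927e-01 -2.08711087e-04  3.18674643e-04  3.15068274e-01]
 [-3.61907071e-04 -2.59408205e-01  9.65767701e-01 -1.71624733e+02]
 [ 0.00000000e+00  0.00000000e+00  0.00000000e+00  1.00000000e+00]] 59.46567855474051
```

View pics/w1.png

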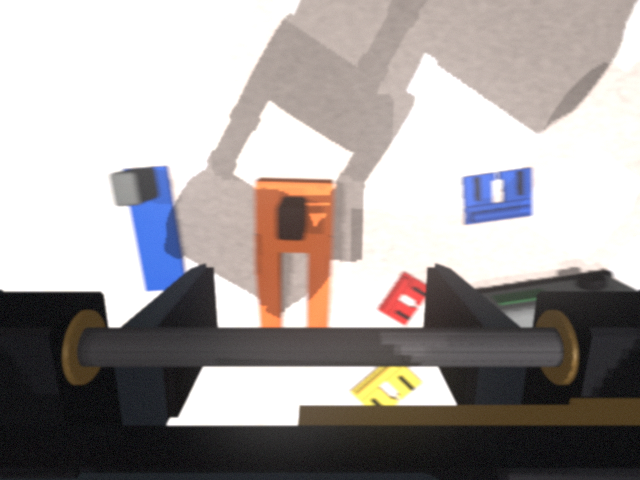

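Wrist view: the orange wedge's handle is at (292,218), the deck spans columns 256–334, its rear edge is at row 180, and the tines run down the picture (+x). I'll measure it here.

Run:
```python
import pickle;from h import *
s,im=pickle.load(open("w1.pkl","rb"));C=wcam(im,s)
H,S,V=cv2.split(cv2.cvtColor(im["color"],cv2.COLOR_BGR2HSV))
m=(H>3)&(H<22)&(S>120)&(V>40)
m[:,:240]=0;m[:,350:]=0;m[330:]=0
for r in (186,200,235,244,255,275,300,318):
    x=np.where(m[r])[0];print(r,x.min(),x.max(),[onz(C,[[q,r]],34 if r<270 else 20)[0][:2].round(1) for q in(x.min(),x.max()+1)])
for col in (262,285,305,330):
    y=np.where(m[:,col])[0];print(col,y.min(),onz(C,[[col,y.min()]],34)[0][:2].round(1),onz(C,[[col,y.min()]],0)[0][:2].round(1))
k=(V<60);k[:190]=0;k[250:]=0;k[:,:262]=0;k[:,330:]=0
c=big(k)[0];p=c.reshape(-1,2);print(p.min(0),p.max(0),onz(C,[p.min(0),p.max(0)+1],84).round(1).tolist())
# slot edges
for r in (265,290,315):
    x=np.where(~m[r,260:332])[0]+260;print(r,x.min(),x.max(),onz(C,[[x.min(),r],[x.max()+1,r]],30)[:,:2].round(1).tolist())
```

```text
186 257 331 [array([ 443.4, -278.9]), array([ 443.5, -209.1])]
200 257 331 [array([ 456.5, -279.4]), array([ 456.6, -209. ])]
235 257 330 [array([ 490.4, -280.8]), array([ 490.5, -209.8])]
244 257 330 [array([ 499.4, -281.2]), array([ 499.5, -209.7])]
255 257 330 [array([ 510.5, -281.6]), array([ 510.6, -209.7])]
275 258 327 [array([ 536. , -283.7]), array([ 536.1, -212.2])]
300 261 327 [array([ 563.5, -281.6]), array([ 563.6, -212.2])]
318 261 326 [array([ 583.8, -282.4]), array([ 583.9, -213.1])]
262 180 [ 437.8 -274. ] [ 441.8 -278.7]
285 180 [ 437.9 -252.7] [ 441.8 -255.5]
305 181 [ 438.8 -234.2] [ 442.9 -235.4]
330 183 [ 440.7 -210.9] [ 444.9 -210.2]
[280 198] [303 238] [[446.7, -253.0, 84.0], [481.4, -233.7, 84.0]]
265 280 331 [[522.0, -259.9], [522.1, -208.5]]
290 280 331 [[548.4, -260.6], [548.5, -208.4]]
315 260 331 [[575.7, -281.8], [575.8, -208.2]]
```

Emit:
carry_out([
  {"translation":[-0.001,-0.012,0.015],"angular":[0,0,0],"grip":0.091},
  {"translation":[-0.001,-0.024,0.045],"angular":[0,0,0],"grip":0.091},
  {"translation":[-0.001,-0.024,0.08],"angular":[0,0,0],"grip":0.091},
  {"translation":[-0.001,-0.024,0.11],"angular":[0,0,0],"grip":0.091},
  {"translation":[-0.001,-0.024,0.13],"angular":[0,0,0],"grip":0.091},
  {"translation":[-0.001,-0.024,0.14],"angular":[0,0,0],"grip":0.091},
  {"translation":[-0.001,-0.024,0.14],"angular":[0,0,0],"grip":0.091},
])

```text
time_s: 2.73
ee_pos: [465.8, -240.6, 112.1]
eef_rot: [[-1.0, -0.0, -0.003], [-0.0, 1.0, 0.002], [0.003, 0.002, -1.0]]
wrist_force: [-0.4, 0.7, 0.3]
finger_gap: 91.1
grip_force: 0.0
```

```bash
python3 wr.py w2
```

```text
[ 465.81992879 -240.61109264  112.09797266] [[-1.0, -0.0, -0.0031], [-0.0, 1.0, 0.0021], [0.0031, 0.0021, -1.0]] 2.7333
```

View pics/w2.png

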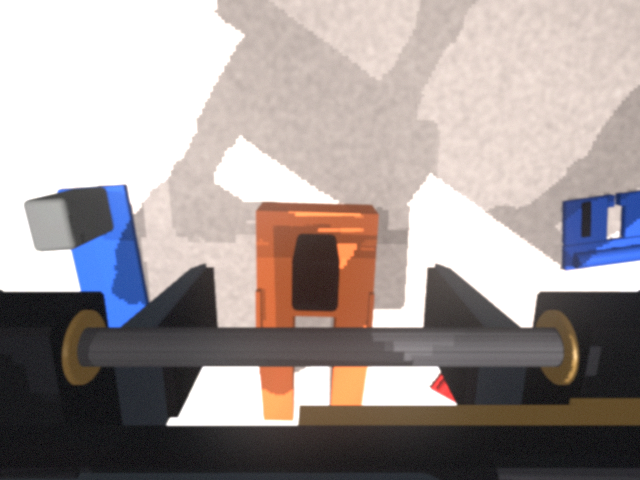

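The handle is at columns 293–338, with its top front edge near row 312. The fingers straddle it and the tine tips are at row ~418.

Run:
```python
import pickle;from h import *
s,im=pickle.load(open("w2.pkl","rb"));C=wcam(im,s)
print("handle top front",onz(C,[[293,312],[338,312]],84).round(1).tolist(),"tips",onz(C,[[264,419],[294,418]],4).round(1).tolist(),"rear",onz(C,[[257,205],[376,207]],34).round(1).tolist())
```

```text
handle top front [[483.0, -254.1, 84.0], [483.0, -230.9, 84.0]] tips [[609.1, -283.5, 4.0], [608.2, -260.2, 4.0]] rear [[436.0, -278.0, 34.0], [437.2, -206.3, 34.0]]
```

Emit:
carry_out([
  {"translation":[-0.001,-0.002,0.015],"angular":[0,0,0],"grip":0.091},
  {"translation":[-0.001,-0.002,0.035],"angular":[0,0,0],"grip":0.091},
  {"translation":[-0.001,-0.002,0.052],"angular":[0,0,0],"grip":0.091},
  {"translation":[-0.001,-0.002,0.062],"angular":[0,0,0],"grip":0.091},
  {"translation":[-0.001,-0.002,0.067],"angular":[0,0,0],"grip":0.091},
  {"translation":[-0.001,-0.002,0.067],"angular":[0,0,0],"grip":0.06},
  {"translation":[-0.001,-0.002,0.067],"angular":[0,0,0],"grip":0.03},
], grip_force=40)

```text
time_s: 3.37
ee_pos: [468.4, -243.6, 47.8]
eef_rot: [[-1.0, -0.0, 0.001], [-0.0, 1.0, -0.001], [-0.001, -0.001, -1.0]]
wrist_force: [0.4, 0.8, 0.3]
finger_gap: 80.5
grip_force: 0.0
```

Emit:
carry_out([
  {"translation":[0,0,0],"angular":[0,0,0],"grip":0.01},
  {"translation":[0,0,0],"angular":[0,0,0],"grip":0.01},
  {"translation":[0,0,0],"angular":[0,0,0],"grip":0.01},
  {"translation":[0,0,0],"angular":[0,0,0],"grip":0.01},
  {"translation":[0,0,0],"angular":[0,0,0],"grip":0.01},
  {"translation":[0,0,0],"angular":[0,0,0],"grip":0.01},
], grip_force=40)

```text
time_s: 3.87
ee_pos: [467.9, -243.4, 47.0]
eef_rot: [[-1.0, -0.0, 0.0], [-0.0, 1.0, -0.0], [-0.0, -0.0, -1.0]]
wrist_force: [0.6, -0.2, 0.6]
finger_gap: 40.6
grip_force: 0.0
```

Emit:
carry_out([
  {"translation":[0,0,0.001],"angular":[0,0,0],"grip":0.01},
  {"translation":[0,0,0.001],"angular":[0,0,0],"grip":0.01},
  {"translation":[0,0,0.001],"angular":[0,0,0],"grip":0.01},
  {"translation":[0,0,0.001],"angular":[0,0,0],"grip":0.01},
  {"translation":[0,0,0.001],"angular":[0,0,0],"grip":0.01},
  {"translation":[0,0,0.001],"angular":[0,0,0],"grip":0.01},
  {"translation":[0,0,0.001],"angular":[0,0,0],"grip":0.01},
], grip_force=40)

```text
time_s: 4.45
ee_pos: [467.8, -243.3, 45.9]
eef_rot: [[-1.0, -0.0, -0.0], [-0.0, 1.0, 0.0], [0.0, 0.0, -1.0]]
wrist_force: [0.2, 0.9, -2.0]
finger_gap: 23.8
grip_force: 40.0
```

Emit:
carry_out([
  {"translation":[0,0,-0.01],"angular":[0,0,0],"grip":0.01},
  {"translation":[0,0,-0.03],"angular":[0,0,0],"grip":0.01},
  {"translation":[0,0,-0.06],"angular":[0,0,0],"grip":0.01},
  {"translation":[0,0,-0.095],"angular":[0,0,0],"grip":0.01},
  {"translation":[-0.01,0.01,-0.13],"angular":[0,0,0],"grip":0.01},
  {"translation":[-0.025,0.025,-0.16],"angular":[0,0,0],"grip":0.01},
  {"translation":[-0.045,0.045,-0.185],"angular":[0,0,0],"grip":0.01},
  {"translation":[-0.065,0.07,-0.205],"angular":[0,0,0],"grip":0.01},
])

```text
time_s: 5.12
ee_pos: [533.6, -173.4, 254.4]
eef_rot: [[-1.0, 0.002, 0.003], [0.002, 1.0, -0.001], [-0.003, -0.001, -1.0]]
wrist_force: [0.2, 0.1, -2.4]
finger_gap: 24.3
grip_force: 40.0
```

Emit:
carry_out([
  {"translation":[-0.022,0.022,-0.015],"angular":[0,0,0],"grip":0.01},
  {"translation":[-0.048,0.048,-0.03],"angular":[0,0,0],"grip":0.01},
  {"translation":[-0.074,0.074,-0.045],"angular":[0,0,0],"grip":0.01},
  {"translation":[-0.1,0.1,-0.06],"angular":[0,0,0],"grip":0.01},
  {"translation":[-0.126,0.126,-0.07],"angular":[0,0,0],"grip":0.01},
  {"translation":[-0.152,0.152,-0.08],"angular":[0,0,0],"grip":0.01},
  {"translation":[-0.178,0.178,-0.085],"angular":[0,0,0],"grip":0.01},
  {"translation":[-0.2,0.2,-0.085],"angular":[0,0,0],"grip":0.01},
])

```text
time_s: 5.78
ee_pos: [734.0, 28.8, 338.2]
eef_rot: [[-1.0, -0.001, 0.002], [-0.001, 1.0, 0.0], [-0.002, 0.0, -1.0]]
wrist_force: [0.8, -0.1, -2.7]
finger_gap: 23.8
grip_force: 40.0
```

Emit:
carry_out([
  {"translation":[-0.003,0.001,0],"angular":[0,0,0],"grip":0.01},
  {"translation":[-0.003,0.001,0],"angular":[0,0,0],"grip":0.01},
  {"translation":[-0.003,0.001,0],"angular":[0,0,0],"grip":0.01},
])

```text
time_s: 6.03
ee_pos: [735.3, 27.4, 336.0]
eef_rot: [[-1.0, -0.0, -0.001], [-0.0, 1.0, -0.0], [0.001, -0.0, -1.0]]
wrist_force: [0.6, 1.0, -2.8]
finger_gap: 24.2
grip_force: 40.0
```

```bash
python3 wr.py w3
```

```text
[735.29489373  27.42040415 335.98998086] [[-1.0, -0.0002, -0.0008], [-0.0002, 1.0, -0.0002], [0.0008, -0.0002, -1.0]] 6.0333
```

View pics/w3.png

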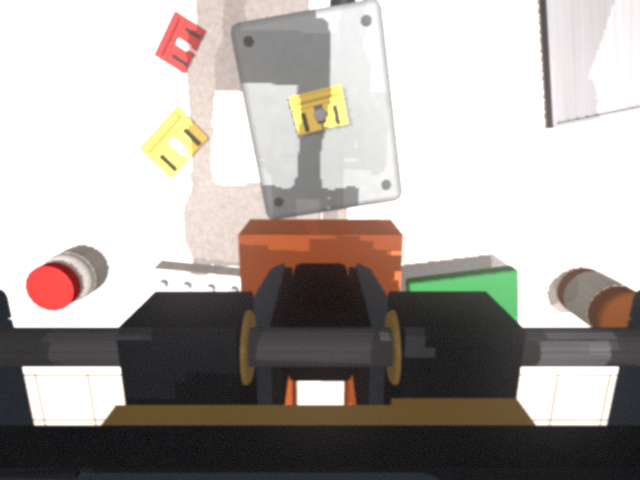

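Wrist view: the clip is at (320,110) on the mixer, with its thick back upward in the picture (towards the robot) and the spindle tip at (320,115). I'll measure the axis and yaw, and how the wedge sits in the hand.

Run:
```python
import pickle;from h import *
s,im=pickle.load(open("w3.pkl","rb"));C=wcam(im,s)
H,S,V=cv2.split(cv2.cvtColor(im["color"],cv2.COLOR_BGR2HSV))
m=(H>18)&(H<38)&(S>100)&(V>50);m[:75]=0;m[150:]=0;m[:,:270]=0;m[:,370:]=0
P=np.vstack(big(m)[:4] if len(big(m))>3 else big(m)).reshape(-1,2)
r=cv2.minAreaRect(onz(C,P,78)[:,:2].astype(np.float32));print("clip",r)
print(cv2.boxPoints(r).round(1).tolist())
print("spindle tip",onz(C,[[320,115]],100).round(1))
G=V[100:128,308:334];print(G[::3,::3])
# mixer corner screws
q=[[249,41],[366,20],[386,184],[279,202]];print("screws",onz(C,q,60)[:,:2].round(1).tolist())
# back edge line in picture: topmost yellow per column
xs=np.arange(295,344,2);e=[(x,np.where(m[:,x])[0].min()) for x in xs if m[:,x].any()]
w=onz(C,e,84)[:,:2];k=np.polyfit(w[:,1],w[:,0],1);print("back edge dx/dy",k,np.degrees(np.arctan(k[0])))
# wedge in hand: rear top edge
mo=(H>2)&(H<17)&(S>120)&(V>30)
x=np.where(mo[234])[0];print("rear z",x.min(),x.max())
for z in (324,):
  print(onz(C,[[242,236],[399,236]],z).round(1).tolist())
```

```text
clip ((643.3719482421875, 26.09868049621582), (37.31522750854492, 51.70349884033203), 12.961692810058594)
[[619.4000244140625, 47.099998474121094], [631.0, -3.299999952316284], [667.4000244140625, 5.099999904632568], [655.7999877929688, 55.5]]
spindle tip [[648.9  27.8 100. ]]
[[137 132 130 131 146 153 159 171 226]
 [147 155 155 154 143 145 151 172 233]
 [150 146 112  91  87 148 162 222 203]
 [158 159 124  99 104 123 160 231 206]
 [160 159 135 114 115 111 129 228 230]
 [159 159 125 112 115 114 130 228 235]
 [154 159 144 110 115 106 184 236 235]
 [148 158 159 121  83  86 198 236 236]
 [129 158 157 148 132 148 228 236 238]
 [ 95 156 156 157 152 119 156 198 181]]
screws [[578.3, -41.7], [559.7, 72.2], [718.0, 98.0], [737.3, -16.4]]
back edge dx/dy [-1.36626863e-01  6.29444322e+02] -7.779971929492704
rear z 240 399
[[708.1, -7.4, 324.0], [708.1, 63.4, 324.0]]
```

Run:
```python
import pickle;from h import *
def fit(C,V3,box,z):
    H,S,V=V3;x0,x1,y0,y1=box;m=(H>18)&(H<38)&(S>100)&(V>50)
    k=np.zeros_like(m);k[y0:y1,x0:x1]=1;m&=k.astype(bool)
    P=np.argwhere(m)[:,::-1];W=onz(C,P,z)[:,:2]
    # per-edge: front (max x per y-bin), back (min), sides (per x-bin)
    for nm,a,b,sg in(("front",1,0,1),("back",1,0,-1),("left",0,1,1),("right",0,1,-1)):
        u=W@np.array([[.983,-.187],[.187,.983]]) # rotate by ~10.8
        bins=np.round(u[:,a]/2.5);lo,hi=np.percentile(bins,[10,90]);pts=[]
        for q in np.unique(bins):
            if lo<=q<=hi: pts.append((u[bins==q,a].mean(),(sg*u[bins==q,b]).max()*sg))
        pts=np.array(pts);
        for _ in range(3):
            c=np.polyfit(pts[:,0],pts[:,1],1);r=abs(np.polyval(c,pts[:,0])-pts[:,1]);pts=pts[r<=max(1.2,np.percentile(r,85))]
        an=np.degrees(np.arctan(c[0]))*(1 if a==0 else -1)+10.8
        print(nm,round(an,1),len(pts))
s,im=pickle.load(open("w3.pkl","rb"));fit(wcam(im,s),cv2.split(cv2.cvtColor(im["color"],cv2.COLOR_BGR2HSV)),(270,370,75,150),78)
im=pickle.load(open("im0.pkl","rb"))["top"];fit(cam(im),cv2.split(cv2.cvtColor(im["color"],cv2.COLOR_BGR2HSV)),(270,320,180,220),78)
```

```text
front 13.3 17
back 12.8 18
left 12.8 13
right 14.1 13
front 14.3 15
back 11.9 18
left 13.4 14
right 14.5 14
```

Emit:
carry_out([
  {"translation":[0.015,-0.002,0],"angular":[0,0,0],"grip":0.01},
  {"translation":[0.05,-0.008,0.005],"angular":[0,0,-2],"grip":0.01},
  {"translation":[0.09,-0.014,0.015],"angular":[0,0,-4],"grip":0.01},
  {"translation":[0.13,-0.02,0.03],"angular":[0,0,-6],"grip":0.01},
  {"translation":[0.17,-0.026,0.045],"angular":[0,0,-8],"grip":0.01},
  {"translation":[0.21,-0.033,0.06],"angular":[0,0,-10],"grip":0.01},
  {"translation":[0.247,-0.039,0.07],"angular":[0,0,-12],"grip":0.01},
  {"translation":[0.275,-0.044,0.08],"angular":[0,0,-13],"grip":0.01},
])

```text
time_s: 6.75
ee_pos: [456.3, -17.0, 255.6]
eef_rot: [[-0.974, -0.226, -0.001], [-0.226, 0.974, -0.0], [0.001, 0.0, -1.0]]
wrist_force: [1.3, 0.6, -1.2]
finger_gap: 23.9
grip_force: 40.0
```

Emit:
carry_out([
  {"translation":[0.006,0,0.02],"angular":[0,0,0],"grip":0.01},
  {"translation":[0.011,0,0.05],"angular":[0,0,0],"grip":0.01},
  {"translation":[0.011,0,0.08],"angular":[0,0,0],"grip":0.01},
  {"translation":[0.011,0,0.105],"angular":[0,0,0],"grip":0.01},
  {"translation":[0.011,0,0.115],"angular":[0,0,0],"grip":0.01},
  {"translation":[0.011,0,0.115],"angular":[0,0,0],"grip":0.01},
  {"translation":[0.011,0,0.115],"angular":[0,0,0],"grip":0.01},
])

```text
time_s: 7.33
ee_pos: [449.5, -19.3, 141.4]
eef_rot: [[-0.975, -0.224, -0.0], [-0.224, 0.975, 0.0], [0.0, 0.0, -1.0]]
wrist_force: [0.0, -0.4, -2.0]
finger_gap: 23.8
grip_force: 40.0
```

Emit:
carry_out([
  {"translation":[0,0.001,0.012],"angular":[0,0,0],"grip":0.01},
  {"translation":[0,0.001,0.025],"angular":[0,0,0],"grip":0.01},
  {"translation":[0,0.001,0.032],"angular":[0,0,0],"grip":0.01},
  {"translation":[0,0.001,0.033],"angular":[0,0,0],"grip":0.01},
  {"translation":[0,0.001,0.033],"angular":[0,0,0],"grip":0.01},
  {"translation":[0,0.001,0.033],"angular":[0,0,0],"grip":0.01},
])

```text
time_s: 7.83
ee_pos: [450.3, -18.0, 108.7]
eef_rot: [[-0.974, -0.225, 0.001], [-0.225, 0.974, -0.0], [-0.001, -0.0, -1.0]]
wrist_force: [-0.0, -0.3, -1.7]
finger_gap: 23.9
grip_force: 40.0
```

Run:
```python
from rig import ctrl
import cv2,pickle,numpy as np
s=ctrl.sense();print(s["ee_pos"],s["eef_rot"][:,0])
t=ctrl.get_image("top");q=ctrl.get_image("side");pickle.dump((s,t,q),open("a1.pkl","wb"))
a=cv2.resize(t["color"][140:300,220:370],(560,598),interpolation=2)
b=cv2.resize(q["color"][170:270,270:390],(240,200),interpolation=2)
o=np.zeros((598,800,3),np.uint8);o[:,:560]=a;o[:200,560:]=b
cv2.imwrite("pics/a1.png",cv2.convertScaleAbs(o,alpha=1.6))
```

```text
[450.32556723 -18.0101472  108.74835073] [-0.97441385 -0.22475907 -0.00100037]
```

View pics/a1.png

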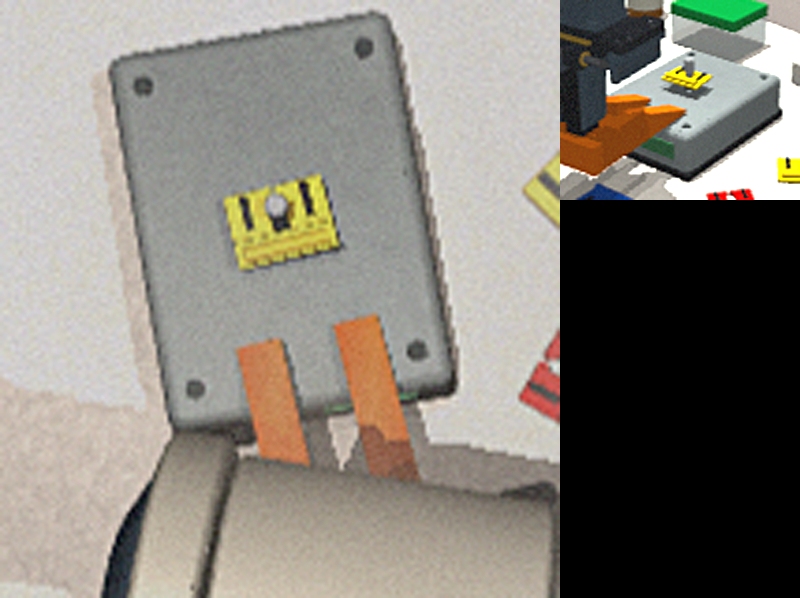

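Top/side crop: the tines (inner tips at (282,338) and (332,324)) are parallel to the clip's sides and straddle the spindle (278,205). They ride just over the mixer top. Advancing.

Emit:
carry_out([
  {"translation":[-0.006,0,0],"angular":[0,0,0],"grip":0.01},
  {"translation":[-0.016,0,0],"angular":[0,0,0],"grip":0.01},
  {"translation":[-0.026,0,0],"angular":[0,0,0],"grip":0.01},
  {"translation":[-0.036,0,0],"angular":[0,0,0],"grip":0.01},
  {"translation":[-0.044,0,0],"angular":[0,0,0],"grip":0.01},
  {"translation":[-0.05,0,0],"angular":[0,0,0],"grip":0.01},
  {"translation":[-0.054,0,0],"angular":[0,0,0],"grip":0.01},
  {"translation":[-0.056,0,0],"angular":[0,0,0],"grip":0.01},
], grip_force=55)

```text
time_s: 8.6
ee_pos: [505.0, -5.1, 107.8]
eef_rot: [[-0.974, -0.225, -0.0], [-0.225, 0.974, 0.0], [0.0, 0.0, -1.0]]
wrist_force: [0.4, -0.3, -2.1]
finger_gap: 23.8
grip_force: 55.0
```

Emit:
carry_out([
  {"translation":[-0.004,0,0],"angular":[0,0,0],"grip":0.01},
  {"translation":[-0.009,0,0],"angular":[0,0,0],"grip":0.01},
  {"translation":[-0.014,0,0],"angular":[0,0,0],"grip":0.01},
  {"translation":[-0.019,0,0],"angular":[0,0,0],"grip":0.01},
  {"translation":[-0.024,0,0],"angular":[0,0,0],"grip":0.01},
  {"translation":[-0.029,0,0],"angular":[0,0,0],"grip":0.01},
  {"translation":[-0.032,0,0],"angular":[0,0,0],"grip":0.01},
  {"translation":[-0.032,0,0],"angular":[0,0,0],"grip":0.01},
])

```text
time_s: 9.27
ee_pos: [536.3, 2.0, 107.8]
eef_rot: [[-0.974, -0.225, 0.0], [-0.225, 0.974, -0.0], [-0.0, -0.0, -1.0]]
wrist_force: [-0.8, -0.2, -2.7]
finger_gap: 24.2
grip_force: 55.0
```

Emit:
carry_out([
  {"translation":[-0.005,0,0],"angular":[0,0,0],"grip":0.01},
  {"translation":[-0.01,0,0],"angular":[0,0,0],"grip":0.01},
  {"translation":[-0.015,0,0],"angular":[0,0,0],"grip":0.01},
  {"translation":[-0.02,0,0],"angular":[0,0,0],"grip":0.01},
  {"translation":[-0.025,0,0],"angular":[0,0,0],"grip":0.01},
  {"translation":[-0.03,0,0],"angular":[0,0,0],"grip":0.01},
  {"translation":[-0.035,0,0],"angular":[0,0,0],"grip":0.01},
  {"translation":[-0.038,0,0],"angular":[0,0,0],"grip":0.01},
])

```text
time_s: 9.93
ee_pos: [573.4, 10.6, 107.9]
eef_rot: [[-0.974, -0.225, 0.0], [-0.225, 0.974, 0.0], [-0.0, -0.0, -1.0]]
wrist_force: [-0.6, -0.9, -4.0]
finger_gap: 23.7
grip_force: 55.0
```

Run:
```python
from rig import ctrl
import cv2,pickle,numpy as np
s=ctrl.sense();p=s["ee_pos"];d=np.array([648.5,27.5])-p[:2];print(p,d@[.9744,.225],d@[-.225,.9744],s["wrist_force"])
t=ctrl.get_image("top");q=ctrl.get_image("side")
a=cv2.resize(t["color"][160:250,250:350],(400,360),interpolation=2)
b=cv2.resize(q["color"][180:270,280:380],(400,360),interpolation=2)
cv2.imwrite("pics/a2.png",cv2.convertScaleAbs(np.hstack([a,b]),alpha=1.6))
```

```text
[573.44227688  10.62503296 107.85690123] 76.93311298913765 -0.4450198183143467 [-0.60348191 -0.92360348 -3.96223541]
```

View pics/a2.png

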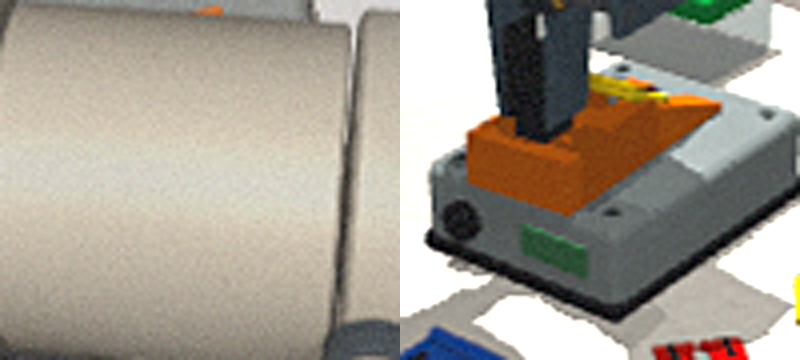

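The side crop (right half) shows the clip tilted on the ramp at (630,90), still on the spindle. The arm hides the clip in the top view. I'll push on to 52 mm short.

Emit:
carry_out([
  {"translation":[-0.004,0,0],"angular":[0,0,0],"grip":0.01},
  {"translation":[-0.008,0,0],"angular":[0,0,0],"grip":0.01},
  {"translation":[-0.012,0,0],"angular":[0,0,0],"grip":0.01},
  {"translation":[-0.016,0,0],"angular":[0,0,0],"grip":0.01},
  {"translation":[-0.02,0,0],"angular":[0,0,0],"grip":0.01},
  {"translation":[-0.024,0,0],"angular":[0,0,0],"grip":0.01},
  {"translation":[-0.025,0,0],"angular":[0,0,0],"grip":0.01},
  {"translation":[-0.025,0,0],"angular":[0,0,0],"grip":0.01},
])

```text
time_s: 10.7
ee_pos: [597.6, 16.2, 108.0]
eef_rot: [[-0.974, -0.225, 0.001], [-0.225, 0.974, -0.0], [-0.001, -0.0, -1.0]]
wrist_force: [0.2, -0.3, -2.3]
finger_gap: 23.7
grip_force: 55.0
```

Run:
```python
from rig import ctrl
import cv2,pickle,numpy as np
s=ctrl.sense();p=s["ee_pos"];d=np.array([648.5,27.5])-p[:2];print(p,d@[.9744,.225],d@[-.225,.9744],s["wrist_force"])
q=ctrl.get_image("side")
b=cv2.resize(q["color"][170:260,290:390],(700,600),interpolation=2)
cv2.imwrite("pics/a3.png",cv2.convertScaleAbs(b,alpha=1.6))
```

```text
[597.59342796  16.19099446 108.00760655] 52.14789004384466 -0.43448370848862006 [ 0.23647426 -0.32181588 -2.33625103]
```

View pics/a3.png

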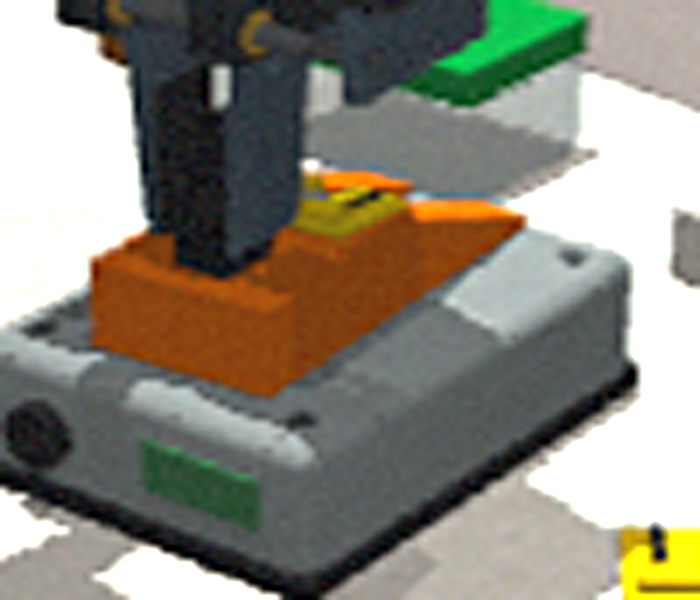

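The side crop shows the clip level on the deck at (350,205), between the rails and clear of the fingers. Lifting straight up.

Emit:
carry_out([
  {"translation":[0,0,-0.002],"angular":[0,0,0],"grip":0.01},
  {"translation":[0,0,-0.006],"angular":[0,0,0],"grip":0.01},
  {"translation":[0,0,-0.011],"angular":[0,0,0],"grip":0.01},
  {"translation":[0,0,-0.017],"angular":[0,0,0],"grip":0.01},
  {"translation":[0,0,-0.024],"angular":[0,0,0],"grip":0.01},
  {"translation":[0,0,-0.031],"angular":[0,0,0],"grip":0.01},
  {"translation":[0,0,-0.038],"angular":[0,0,0],"grip":0.01},
  {"translation":[0,0,-0.045],"angular":[0,0,0],"grip":0.01},
])

```text
time_s: 11.42
ee_pos: [597.2, 16.1, 153.9]
eef_rot: [[-0.974, -0.225, 0.001], [-0.225, 0.974, -0.0], [-0.0, -0.0, -1.0]]
wrist_force: [-0.6, 0.2, -2.8]
finger_gap: 23.8
grip_force: 55.0
```

Emit:
carry_out([
  {"translation":[0,0,-0.007],"angular":[0,0,0],"grip":0.01},
  {"translation":[0,0,-0.014],"angular":[0,0,0],"grip":0.01},
  {"translation":[0,0,-0.021],"angular":[0,0,0],"grip":0.01},
  {"translation":[0,0,-0.028],"angular":[0,0,0],"grip":0.01},
  {"translation":[0,0,-0.034],"angular":[0,0,0],"grip":0.01},
  {"translation":[0,0,-0.038],"angular":[0,0,0],"grip":0.01},
  {"translation":[0,0,-0.04],"angular":[0,0,0],"grip":0.01},
  {"translation":[0,0,-0.04],"angular":[0,0,0],"grip":0.01},
])

```text
time_s: 12.08
ee_pos: [597.2, 16.1, 193.3]
eef_rot: [[-0.974, -0.225, 0.001], [-0.225, 0.974, -0.0], [-0.001, -0.0, -1.0]]
wrist_force: [0.1, 0.5, -2.1]
finger_gap: 23.8
grip_force: 55.0
```

```bash
cat > chk.py <<'E'
# where does the yellow near the carried deck sit in the side view, against where it should
import pickle;from h import *;from rig import ctrl
s=ctrl.sense();q=ctrl.get_image("side");C=cam(q);p=s["ee_pos"];x=-s["eef_rot"][:,0]
c=p+52*x;c[2]=p[2]-45.9+37;print(p,s["wrist_force"],"clip expected",proj(C,c))
H,S,V=cv2.split(cv2.cvtColor(q["color"],cv2.COLOR_BGR2HSV));m=(H>21)&(H<36)&(S>120)&(V>40)
for k in big(m)[:5]: print(cv2.contourArea(k),k.reshape(-1,2).min(0),k.reshape(-1,2).max(0))
E
python3 chk.py
python3 - <<'E'
import pickle;from h import *
s,im=pickle.load(open("w3.pkl","rb"));C=wcam(im,s)
print("tray rim edge right in w3",onz(C,[[543,0],[550,124],[639,106]],14).round(1).tolist())
E
```

```text
[597.21737651  16.10719869 193.33065499] [ 0.12499344  0.53394524 -2.13277505] clip expected [[333.29730856 166.35975388]]
266.0 [378 249] [407 261]
70.5 [330 164] [345 172]
22.0 [256 180] [261 186]
3.0 [309 124] [320 128]
1.5 [303 124] [305 126]
tray rim edge right in w3 [[530.1, 262.8, 14.0], [656.0, 288.0, 14.0], [636.5, 384.9, 14.0]]
```

The clip rides on the wedge, at (337,168) in the side view against (333,166) expected, and the spindle is cleared. Carrying it to the tray.

Emit:
carry_out([
  {"translation":[0.001,0.005,0],"angular":[0,0,0],"grip":0.01},
  {"translation":[0.002,0.015,0],"angular":[0,0,0],"grip":0.01},
  {"translation":[0.005,0.03,0],"angular":[0,0,0.3],"grip":0.01},
  {"translation":[0.008,0.05,0],"angular":[0,0,0.6],"grip":0.01},
  {"translation":[0.012,0.075,0],"angular":[0,0,0.9],"grip":0.01},
  {"translation":[0.015,0.1,0],"angular":[0,0,1.2],"grip":0.01},
  {"translation":[0.019,0.125,0],"angular":[0,0,1.5],"grip":0.01},
  {"translation":[0.023,0.15,0],"angular":[0,0,1.5],"grip":0.01},
])

```text
time_s: 12.8
ee_pos: [539.7, 158.8, 192.7]
eef_rot: [[-0.98, -0.199, -0.001], [-0.199, 0.98, 0.0], [0.001, 0.0, -1.0]]
wrist_force: [0.2, 1.0, -3.1]
finger_gap: 24.0
grip_force: 55.0
```

Emit:
carry_out([
  {"translation":[0.004,0.025,0],"angular":[0,0,0],"grip":0.01},
  {"translation":[0.008,0.05,0],"angular":[0,0,0],"grip":0.01},
  {"translation":[0.012,0.075,0],"angular":[0,0,0],"grip":0.01},
  {"translation":[0.016,0.1,0],"angular":[0,0,0],"grip":0.01},
  {"translation":[0.019,0.125,0],"angular":[0,0,0],"grip":0.01},
  {"translation":[0.023,0.147,0],"angular":[0,0,0],"grip":0.01},
  {"translation":[0.026,0.165,0],"angular":[0,0,0],"grip":0.01},
  {"translation":[0.028,0.178,0],"angular":[0,0,0],"grip":0.01},
])

```text
time_s: 13.47
ee_pos: [476.3, 327.9, 192.7]
eef_rot: [[-0.98, -0.201, -0.001], [-0.201, 0.98, 0.0], [0.001, 0.0, -1.0]]
wrist_force: [0.2, -0.8, -2.0]
finger_gap: 23.9
grip_force: 55.0
```

Emit:
carry_out([
  {"translation":[0,0.003,0.005],"angular":[0,0,0],"grip":0.01},
  {"translation":[0,0.005,0.015],"angular":[0,0,0],"grip":0.01},
  {"translation":[0,0.005,0.03],"angular":[0,0,0],"grip":0.01},
  {"translation":[0,0.005,0.045],"angular":[0,0,0],"grip":0.01},
  {"translation":[0,0.005,0.06],"angular":[0,0,0],"grip":0.01},
  {"translation":[0,0.005,0.07],"angular":[0,0,0],"grip":0.01},
  {"translation":[0,0.005,0.075],"angular":[0,0,0],"grip":0.01},
  {"translation":[0,0.005,0.075],"angular":[0,0,0],"grip":0.01},
])

```text
time_s: 14.13
ee_pos: [476.5, 330.1, 116.6]
eef_rot: [[-0.98, -0.199, -0.002], [-0.199, 0.98, -0.001], [0.002, -0.001, -1.0]]
wrist_force: [-0.6, -0.2, -2.0]
finger_gap: 23.7
grip_force: 55.0
```

```bash
python3 chk.py
```

```text
[476.54887554 330.05685943 116.60573743] [-0.63890989 -0.16646126 -1.96039555] clip expected [[224.47470105 174.49385178]]
273.5 [379 249] [407 261]
64.0 [219 173] [234 179]
22.0 [256 180] [261 186]
0.5 [203 143] [207 144]
0.5 [190 139] [195 142]
```

Emit:
carry_out([
  {"translation":[0.001,0.001,0.005],"angular":[0,0,0],"grip":0.01},
  {"translation":[0.003,0.002,0.015],"angular":[0,0,0],"grip":0.01},
  {"translation":[0.004,0.002,0.028],"angular":[0,0,0],"grip":0.01},
  {"translation":[0.004,0.002,0.041],"angular":[0,0,0],"grip":0.01},
  {"translation":[0.004,0.002,0.052],"angular":[0,0,0],"grip":0.01},
  {"translation":[0.004,0.002,0.06],"angular":[0,0,0],"grip":0.01},
  {"translation":[0.004,0.002,0.064],"angular":[0,0,0],"grip":0.01},
  {"translation":[0.004,0.002,0.065],"angular":[0,0,0],"grip":0.01},
])

```text
time_s: 14.85
ee_pos: [472.4, 331.9, 52.2]
eef_rot: [[-0.98, -0.199, -0.001], [-0.199, 0.98, -0.0], [0.001, -0.0, -1.0]]
wrist_force: [-0.4, -0.4, -3.8]
finger_gap: 23.9
grip_force: 55.0
```

Emit:
carry_out([
  {"translation":[0,0,0],"angular":[0,0,0],"grip":0.01},
  {"translation":[0,0,0.001],"angular":[0,0,0],"grip":0.01},
  {"translation":[0,0,0.0015],"angular":[0,0,0],"grip":0.01},
  {"translation":[0,0,0.002],"angular":[0,0,0],"grip":0.01},
  {"translation":[0,0,0.002],"angular":[0,0,0],"grip":0.01},
])

```text
time_s: 15.27
ee_pos: [472.8, 332.0, 51.2]
eef_rot: [[-0.98, -0.199, 0.0], [-0.199, 0.98, 0.0], [-0.0, 0.0, -1.0]]
wrist_force: [-0.5, 1.1, -2.4]
finger_gap: 23.7
grip_force: 55.0
```

Emit:
carry_out([
  {"translation":[0,0,0.0005],"angular":[0,0,0],"grip":0.01},
  {"translation":[0,0,0.001],"angular":[0,0,0],"grip":0.01},
  {"translation":[0,0,0.0015],"angular":[0,0,0],"grip":0.01},
  {"translation":[0,0,0.0015],"angular":[0,0,0],"grip":0.01},
  {"translation":[0,0,0.0015],"angular":[0,0,0],"grip":0.01},
])

```text
time_s: 15.68
ee_pos: [472.7, 332.0, 49.8]
eef_rot: [[-0.98, -0.199, 0.0], [-0.199, 0.98, 0.0], [-0.0, 0.0, -1.0]]
wrist_force: [-3.7, -1.4, 6.7]
finger_gap: 23.9
grip_force: 55.0
```

Emit:
carry_out([
  {"translation":[0,0,0],"angular":[0,0,0],"grip":0.06},
  {"translation":[0,0,0],"angular":[0,0,0],"grip":0.06},
  {"translation":[0,0,0],"angular":[0,0,0],"grip":0.06},
  {"translation":[0,0,0],"angular":[0,0,0],"grip":0.06},
  {"translation":[0,0,0],"angular":[0,0,0],"grip":0.06},
  {"translation":[0,0,0],"angular":[0,0,0],"grip":0.06},
])

```text
time_s: 16.18
ee_pos: [472.7, 332.0, 49.4]
eef_rot: [[-0.98, -0.199, 0.0], [-0.199, 0.98, 0.0], [-0.0, 0.0, -1.0]]
wrist_force: [-0.1, 0.6, -0.1]
finger_gap: 59.2
grip_force: 0.0
```

Emit:
carry_out([
  {"translation":[0,0,-0.005],"angular":[0,0,0],"grip":0.06},
  {"translation":[0,0,-0.015],"angular":[0,0,0],"grip":0.06},
  {"translation":[0,0,-0.035],"angular":[0,0,0],"grip":0.06},
  {"translation":[0,0,-0.06],"angular":[0,0,0],"grip":0.06},
  {"translation":[0,0,-0.09],"angular":[0,0,0],"grip":0.06},
  {"translation":[0,0,-0.12],"angular":[0,0,0],"grip":0.06},
  {"translation":[0,0,-0.15],"angular":[0,0,0],"grip":0.06},
  {"translation":[0,0,-0.18],"angular":[0,0,0],"grip":0.06},
])

```text
time_s: 16.85
ee_pos: [472.3, 331.9, 232.0]
eef_rot: [[-0.98, -0.199, 0.001], [-0.199, 0.98, 0.0], [-0.001, 0.0, -1.0]]
wrist_force: [1.2, 1.2, 0.8]
finger_gap: 59.9
grip_force: 0.0
```

Emit:
carry_out([
  {"translation":[0.02,-0.02,-0.01],"angular":[0,0,0],"grip":0.06},
  {"translation":[0.04,-0.05,-0.02],"angular":[0,0,0],"grip":0.06},
  {"translation":[0.05,-0.09,-0.03],"angular":[0,0,0],"grip":0.06},
  {"translation":[0.05,-0.13,-0.03],"angular":[0,0,0],"grip":0.06},
  {"translation":[0.05,-0.17,-0.03],"angular":[0,0,0],"grip":0.06},
  {"translation":[0.05,-0.2,-0.03],"angular":[0,0,0],"grip":0.06},
  {"translation":[0.05,-0.22,-0.03],"angular":[0,0,0],"grip":0.06},
  {"translation":[0.05,-0.22,-0.03],"angular":[0,0,0],"grip":0.06},
])

```text
time_s: 17.52
ee_pos: [468.1, 103.2, 260.5]
eef_rot: [[-0.981, -0.196, 0.001], [-0.196, 0.981, -0.001], [-0.001, -0.001, -1.0]]
wrist_force: [0.6, 0.0, 0.2]
finger_gap: 59.9
grip_force: 0.0
```

Run:
```python
from rig import ctrl
import cv2,numpy as np
t=ctrl.get_image("top");q=ctrl.get_image("side")
a=cv2.resize(t["color"][140:340,70:270],(400,400),interpolation=2)
b=cv2.resize(q["color"][150:250,170:270],(400,400),interpolation=2)
cv2.imwrite("pics/f.png",cv2.convertScaleAbs(np.hstack([a,b]),alpha=1.6))
```

```text
(no output)
```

View pics/f.png

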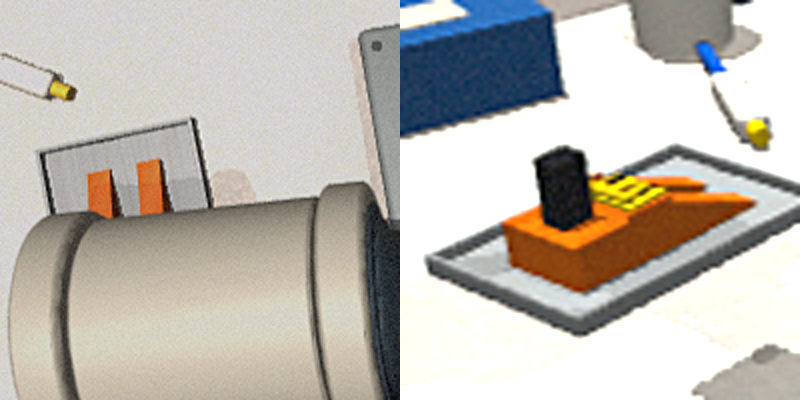

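The wedge lies flat within the tray walls with the clip on its deck (side crop, clip at (630,190)), and the gripper is clear. Handing in.

```bash
python3 -c "
from rig import ctrl
print(ctrl.close_job())"
```

```text
the job is handed in; nothing more can be done
None
```

The yellow clip was spread and lifted off the spindle on the orange wedge, and both now rest in the steel tray with the robot clear; the job was handed in after about 18 s of robot time, and no verdict was shown.

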